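# Thread the finial's rod through a clay totem

## Task

Finish the small clay totem. Its three fired discs are stacked on the concrete foot but have slid out of line with each other and with the foot's socket: take the turret finial out of the wooden drying block and pass its steel rod down through all three discs into the foot, feeling for each hole and easing the discs into line gently, because fired clay chips if the rod is forced. Finish with the finial fully home and upright, sitting flush on the top disc with the discs still in their order, and let go; leave the mug, cup, cutter and spatula alone.

Things in the scene. Friction and masses are not known exactly. Their poses are not given: they have to be found in the camera images.
- finial_grip (a point): Where to take the finial: the centre of its plain round clay drum (30 mm diameter, 45 mm tall), 26 mm above the drum's flat underside (the shoulder) and 98 mm above the rod's tip. A pointed roof reaches 40 mm above this point. A plain steel rod, 10 mm diameter and 72 mm long, with a 1 mm bevel at its tip, runs straight down out of the shoulder. Weighs about 140 g. z is the finial's own axis, pointing up to the roof.
- rod_tip (a point): Centre of the lower end of the finial's rod, 72 mm below the shoulder; z points up along the rod.
- shoulder (a point): Centre of the flat underside of the finial's drum, which comes to rest on the top disc when the rod is fully home. Held by its drum, the finial can pivot a few degrees in the fingers when the rod is pushed sideways; left canted in the discs it does not settle upright of itself, the discs' friction holds it.
- top_disc (a point): Top disc of the stack: fired clay, round, 52 mm diameter, 14 mm thick, about 65 g, loose. The point is the centre of its round outline, half-way up; z up. A straight 12 mm hole, bevelled 1 mm at both mouths, was pierced by hand and lies up to 5 mm off that centre, in an unknown direction. With the rod in its hole the disc is drawn aside easily (under 2 N).
- middle_disc (a point): Middle disc: the same but 12 mm thick, about 56 g; its hole too is up to 5 mm off centre in an unknown direction. Any of the discs chips where the rod is driven against it with over 40 N (the finial's broad shoulder may bear on the top one with up to 80 N), so meet it slowly, at 10 to 15 mm/s.
- bottom_disc (a point): Bottom disc, lying on the foot: the same but 16 mm thick, about 75 g; its hole too is up to 5 mm off centre in an unknown direction.
- socket (a point): Mouth of the socket, in the middle of the flat top of the concrete foot (a block 120 x 120 x 45 mm that stands firm on the table and does not move). The socket is a round hole 11 mm in diameter with a 1 mm bevel, 36 mm deep and straight down: with the finial home the rod's tip is 30 mm below this point. z points up.
- drying_block: Wooden drying block, 70 mm (its x) by 150 mm (its y) by 60 mm tall, fixed; origin under its centre, at table height. Three 12 mm holes, 52 mm deep, in a row along its y, 45 mm apart; the finial's rod stands in the middle one and the other two are empty. The finial's shoulder stands 20 mm above the block's top.
- mug: Brown mug, 82 mm across and 85 mm tall; origin under its centre. Leave alone.
- cup: White plastic cup, 70 mm across and 75 mm tall; origin under its centre. Leave alone.
- cutter: Round steel clay cutter, 60 mm across and 22 mm tall; origin under its centre. Leave alone.
- spatula: Wooden-handled spatula, 190 mm long, lying on the table. Leave alone.
Things that resemble listed ones, but are neither listed nor needed, are in the scene too. Of the things like the part that bears socket, leave any that is purple; of the rest the smaller one is meant.

How it is judged:
By the outcome, as a careful person would: the job done as asked, in the order asked, and still so for the second after the job is handed in, with the robot touching nothing.
It also fails if it takes over 72 s, if anything falls off the work surface, if the arm or the gripper's body presses on something with over 40 N, if the wrist force passes 120 N, or if a joint passes its speed limit or range.

## Robot

A 7-joint arm with a two-finger parallel gripper is mounted at the origin on the work surface. World frame = base frame: x ahead of the robot, y to its left, z up, the work surface at z = 0. Lengths are in m, angles in rad, forces in N, time in s.
With the tool pointing down it reaches from about 0.425 to 0.925 m from the base axis. Payload 6.8 kg.
Tool frame: the origin (TCP) lies at the very end of the fingers, on their centre line; the grasp point (between the pads) lies bot.grip_point_offset behind it (bot.grip_point_offset is the distance from the TCP to the grasp point, in m); z points along the fingers, y is the line along which they close (so a half turn about z gives the same grasp; the last joint's range is limited). The gripper opens to 85 mm and grips with 20 to 120 N. Pads are 22 mm wide; open, the fingers measure 114 mm over their backs; the gripper's body (76 mm by 85 mm) begins 54 mm behind the grasp point. The pads swing forward as they close: fully open they stand 13 mm farther back than shut.
Start: joints at [0.999, 0.477, 0.022, 1.555, -0.011, 1.109, -0.083], TCP at [0.302, -0.604, 0.191] pointing down, gripper open.
Joint ranges: [-2.96, 2.96], [-0.34, 2.1], [-1.41, 1.46], [0.24, 2.44], [-1.37, 4.51], [0.17, 1.92], [-2.96, 2.96]. Speed limits (rad/s): [2.39, 2.39, 3.14, 3.14, 3.14, 3.14, 3.14].

## Interface

Orientations are given as a unit quaternion [w, x, y, z].
In Python, from station import bot, imaging gives the robot as it stands. The module is installed in compiled form; this text tells all that it offers.
- The arm moves only by the tool carry_out, never from a script. Its argument "targets" is one flat list of numbers, 5 for each row, row after row: the closure in counts, from 0 (fully open) to 255 (shut), then the shift along the world's x, y, z in mm, then the turn about the world's z in degrees. A call has 1 to 20 rows; each row shifts and turns the commanded pose from where the row before left it; what a row does not reach is not made up. A row lasts 1/10 s, in which the tool goes at most 50 mm and 8.59 degrees, less where a joint would pass 70% of its speed; a pose out of reach is approached as far as the arm can. A call is refused whole if a number of a shift passes 50 or a number of a turn 8.59, either way. A call with a gripper value outside its range is refused whole. The fingers move at their own pace and stop on an object; "newtons" is the grip in N (left out, the last holds). Time passes only in rows, so rows that do not move let the fingers close. It gives the time, the measured TCP pose, the force, the opening and the grip force at its end, in the units of the state.
- bot.get_obs(): the state, without advancing time (a new reading comes with each control period).
- imaging.read_camera(name): name is "side" or "top" or "wrist"; returns a dict with "frame" (400x640x3 uint8, red, green, blue), "fov_y" (degrees; the focal length in pixels is half the picture's height over the tangent of half this angle, whatever the lens; pixels are square), "cx", "cy" (the principal point, pixels), "k1" (the pictures are not rectified: a ray, as slopes to the right and down, at radius r is drawn at 1 + k1 r^2 times it, then the intrinsics apply), "pose" (4x4, takes a point from camera to world coordinates); the wrist camera has in their place "tool_from_camera" (4x4, takes a point from camera to tool coordinates, whose origin is the TCP and whose axes are the flange's). Camera axes: x right, y up, looking along -z (the intrinsics and any distortion apply to the point x, -y, -z); pixel columns grow to the right and rows downward; lengths in m; the calibration is good to about 2 mm. A picture is of the moment at which its call begins: read the wrist's pose just before it. There is no depth.
- bot.hand_in(): hands the job in; it is judged then, once.
The state is a dict: "t": time; "q": joint angles; "joint_vel": joint speeds; "joint_torque": joint torques, N m; "eef_pos": TCP position; "tool_rot": TCP orientation; "contact_force": force on the tool from outside, world axes, zero at the start; "torque": the same for the moment, N m; "gripper_width": opening from 0.0 (shut) to 1.0 (fully open); "grasp_force": force on a finger pad.
Only numpy, scipy, OpenCV 4.12 (cv2) and the standard library are available. Lean on these libraries where they do the work, as an engineer would, in place of code of your own. Each camera call takes 0.05 s, during which the arm holds its last target. There are 200 camera calls.

## Working session

There is one attempt and no reset: what is moved stays moved. The work goes in short steps, Python scripts to look and compute and a tool call to move; the robot and the scene stay as the last step left them, time stands still between calls to the robot, and variables do not carry over. Pictures are saved under pics/ and viewed, at most 10 in all, crops included, and the job is handed in when it is done.

Besides the shell and the picture viewer there is one more tool, called as name(argument=value, ...) on one line, values as JSON. carry_out: Moves the arm, as the interface text tells. Its arguments: {"type":"object","properties":{"targets":{"type":"array","items":{"type":"number"}},"newtons":{"type":"number"}},"required":["targets"]}

```bash
mkdir -p pics; cat > h.py <<'E'
from station import bot, imaging
import numpy as np, cv2
from scipy.spatial.transform import Rotation as R
def cam(n):
    o=bot.get_obs(); d=imaging.read_camera(n); d=dict(d)
    if 'pose' not in d:
        q=o['tool_rot']; T=np.eye(4); T[:3,:3]=R.from_quat([q[1],q[2],q[3],q[0]]).as_matrix(); T[:3,3]=o['eef_pos']
        d['pose']=T@np.array(d['tool_from_camera'])
    return d
def K(d):
    f=200/np.tan(np.radians(d['fov_y'])/2); return np.array([[f,0,d['cx']],[0,f,d['cy']],[0,0,1]])
def ray(d,u,v):
    p=cv2.undistortPoints(np.array([[[u,v]]],float),K(d),np.array([d['k1'],0,0,0,0.]))[0,0]
    P=np.array(d['pose']); return P[:3,3],P[:3,:3]@np.array([p[0],-p[1],-1])
def atz(d,u,v,z):
    o,r=ray(d,u,v); return o+r*(z-o[2])/r[2]
def proj(d,X):
    P=np.linalg.inv(np.array(d['pose'])); c=(P[:3,:3]@np.array(X,float).T).T+P[:3,3]; x,y=c[:,0]/-c[:,2],-c[:,1]/-c[:,2]
    s=1+d['k1']*(x*x+y*y); k=K(d); return np.c_[k[0,0]*x*s+k[0,2],k[1,1]*y*s+k[1,2]]
def tri(dA,a,dB,b):
    o1,r1=ray(dA,*a);o2,r2=ray(dB,*b)
    s=np.linalg.lstsq(np.c_[r1,-r2],o2-o1,rcond=None)[0]; p,q=o1+r1*s[0],o2+r2*s[1]; return (p+q)/2,np.linalg.norm(p-q)
def save(d,n,x0=0,y0=0,w=640,h=400,s=1.25):
    im=cv2.cvtColor(np.array(d['frame'])[y0:y0+h,x0:x0+w],cv2.COLOR_RGB2BGR)
    cv2.imwrite('pics/'+n,cv2.resize(im,None,fx=s,fy=s,interpolation=cv2.INTER_CUBIC))
E
python3 - <<'E'
from h import *
import pickle
for n in ['side','top']:
    d=cam(n); pickle.dump(d,open(n+'.pkl','wb')); save(d,n+'.png'); print(n,d['fov_y'],d['k1'],np.round(d['pose'],3).tolist())
o=bot.get_obs(); print(o, bot.grip_point_offset)
E
```

```text
side 43.56354054136063 -0.06349815314152946 [[-0.837, 0.404, -0.37, 0.012], [-0.548, -0.613, 0.569, 0.814], [0.004, 0.679, 0.734, 1.137], [0.0, 0.0, 0.0, 1.0]]
top 42.14204440032491 -0.15751270879601229 [[0.007, 0.99, -0.144, 0.358], [-1.0, 0.009, 0.012, 0.032], [0.014, 0.144, 0.989, 1.457], [0.0, 0.0, 0.0, 1.0]]
{'t': 0.1, 'q': array([ 0.99886934,  0.4777183 ,  0.02235926,  1.55632527, -0.01145387,
        1.10930165, -0.08309102]), 'joint_vel': array([ 0.00139001, -0.00079657, -0.0003829 , -0.00210486,  0.00060091,
       -0.00182826,  0.00016588]), 'joint_torque': array([ 4.50148407e-03, -5.97759426e+01,  1.61337107e+00, -2.81957996e+01,
        1.28390815e-02,  4.94078704e-03, -2.92664811e-05]), 'eef_pos': array([ 0.30168008, -0.60317974,  0.19043428]), 'tool_rot': array([-7.67177997e-04,  9.73224023e-01,  2.29857220e-01, -2.66711538e-04]), 'contact_force': array([-0.05442596,  0.03958062,  1.00823047]), 'torque': array([ 0.0367027 , -0.04313004, -0.05420548]), 'grasp_force': 0.0, 'gripper_width': 0.9974423168301593} 0.0187
```

View pics/top.png

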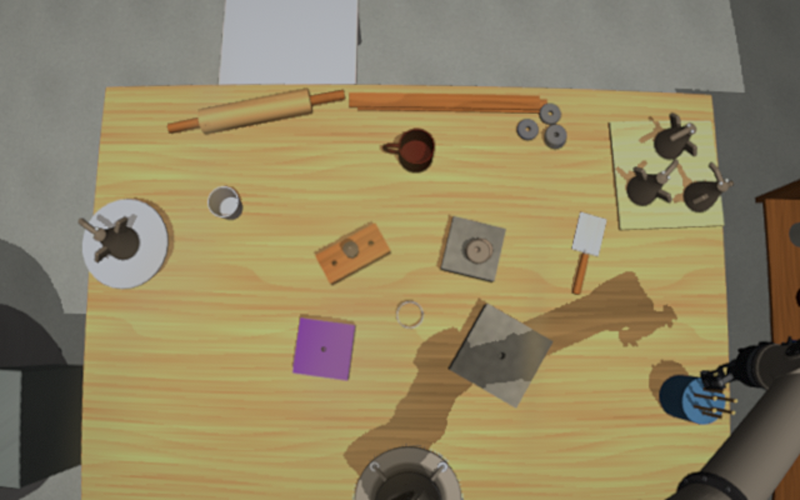

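View pics/side.png

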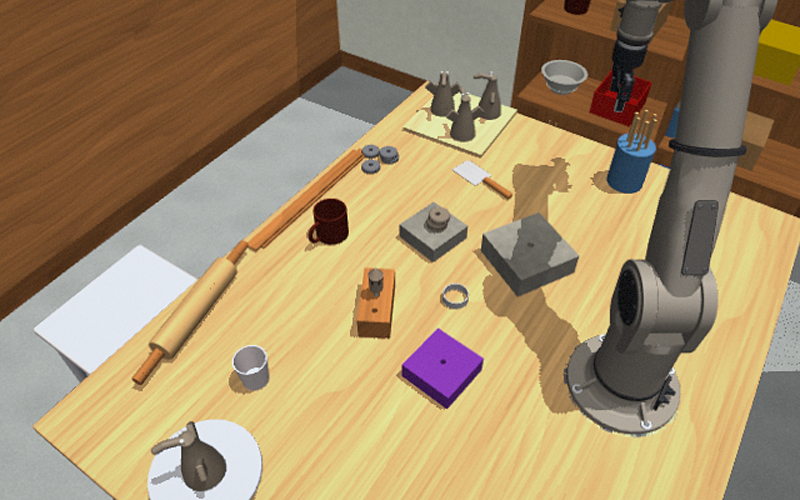

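The overview shows the grey foot with the stack near top px (473,248)/1.25, and the drying block with the finial near (350,250)/1.25. Next I'll take enlarged crops of both.

```bash
python3 - <<'E'
import pickle
from h import *
t=pickle.load(open('top.pkl','rb'));s=pickle.load(open('side.pkl','rb'))
save(t,'c1.png',240,165,170,70,4.5)
a=cv2.imread('pics/c1.png')
save(s,'c2.png',275,155,110,120,4.5)
b=cv2.imread('pics/c2.png')
print(a.shape,b.shape)
E
```

```text
(315, 765, 3) (540, 495, 3)
```

View pics/c1.png

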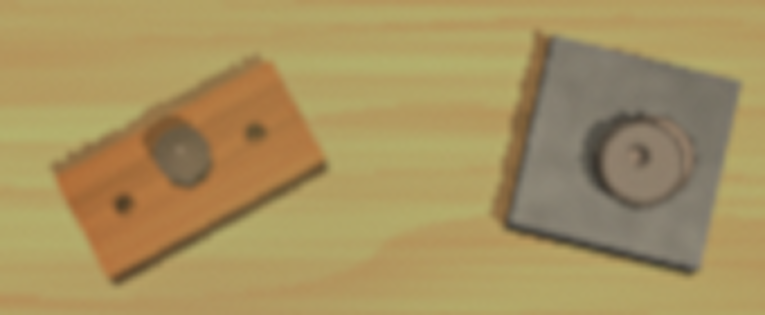

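View pics/c2.png

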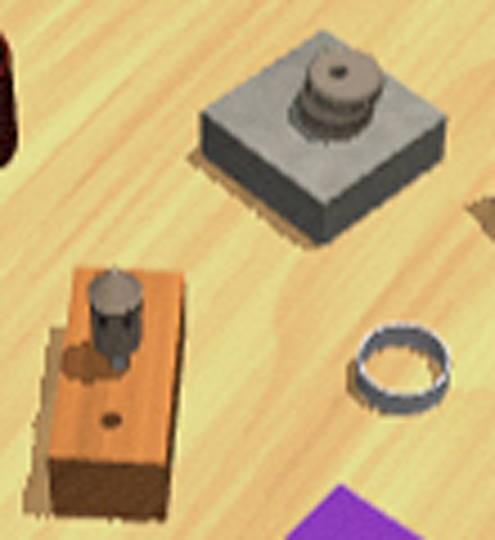

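```bash
python3 - <<'E'
import pickle
from h import *
t=pickle.load(open('top.pkl','rb'));s=pickle.load(open('side.pkl','rb'))
T=lambda u,v:(240+u/4.5-.4,165+v/4.5-.4); S=lambda u,v:(275+u/4.5-.4,155+v/4.5-.4)
A=lambda p,z:atz(t,*T(*p),z); B=lambda p,z:atz(s,*S(*p),z)
r=lambda x:np.round(np.array(x)*1000,1)
h1,h2=A((123,204),.06),A((255,132),.06); print('holes',r(h1),r(h2),'mid',r((h1+h2)/2), np.linalg.norm(h1-h2),np.degrees(np.arctan2(*(h2-h1)[1::-1])))
print('hole1 side',r(B((111,420),.06)))
c=np.array([A(p,.045) for p in [(550,38),(740,83),(697,272),(508,225)]]); print('foot top',r(c.mean(0)),r(np.linalg.norm(c-np.roll(c,1,0),axis=1)))
c=np.array([B(p,.045) for p in [(323,32),(445,118),(322,203),(203,115)]]); print('foot side',r(c.mean(0)),r(np.linalg.norm(c-np.roll(c,1,0),axis=1)))
print('hole top disc',r(A((640,156),.087)),r(B((339,71),.087)),'disc centre',r(A((642,160),.087)),r(B((345,80),.087)))
print('apex',r(A((180,150),.146)),r(B((115,270),.146)))
print(proj(t,[[*((h1+h2)/2)[:2],.146]]))
E
```

```text
holes [514.6 165.7  60. ] [559.1  86.8  60. ] mid [536.8 126.2  60. ] 0.09058587616796454 -60.549113307948836
hole1 side [517.4 164.1  60. ]
foot top [ 549.8 -138.5   45. ] [118.8 120.5 120.2 118.7]
foot side [ 553.9 -138.7   45. ] [119.2 118.4 117.7 114.1]
hole top disc [ 543.  -142.9   87. ] [ 546.3 -143.9   87. ] disc centre [ 540.6 -144.1   87. ] [ 538.4 -138.7   87. ]
apex [536.  125.8 146. ] [538.5 125.1 146. ]
[[279.42102134 197.62754403]]
```

carry_out(targets=[0, 0, 0, 50, 0, 0, 0, 0, 50, 0, 0, 20, 35, 0, 0, 0, 20, 35, 0, 0, 0, 20, 35, 0, 0, 0, 20, 35, 0, 0, 0, 20, 35, 0, 0, 0, 20, 35, 0, 0, 0, 20, 35, 0, 0, 0, 20, 35, 0, 0, 0, 20, 35, 0, 0, 0, 20, 35, 0, 0, 0, 20, 35, 0, 0, 0, 20, 35, 0, 0, 0, 0, 20, 0, 0, 0, 0, 20, 0, 0, 0, 0, 0, 0, 0, 0, 0, 0, 0, 0])

```text
t: 1.9
eef_pos: [0.5417, -0.1441, 0.2911]
tool_rot: [0.0, 0.973, 0.23, -0.0]
contact_force: [0.4, -0.2, 0.1]
gripper_width: 1.001
grasp_force: 0.0
```

```bash
python3 - <<'E'
from h import *
import pickle
o=bot.get_obs(); print(o['t'],o['eef_pos'],o['q'],o['contact_force'],o['torque'])
d=cam('wrist'); pickle.dump(d,open('w1.pkl','wb')); save(d,'w1.png'); print(np.round(d['tool_from_camera'],3).tolist(),d['fov_y'],d['k1'])
print(proj(d,[[.551,-.1385,.045],[.544,-.1434,.087]]))
E
```

```text
1.9 [ 0.54174264 -0.14406964  0.29110704] [ 0.35337814  0.22212626 -0.24509776  1.69152652  0.05717149  1.23529773
 -1.01136347] [ 0.39654016 -0.16586728  0.0607713 ] [-0.03932904  0.00545991  0.03804523]
[[-0.0, 0.952, 0.305, 0.078], [1.0, 0.0, -0.0, -0.0], [-0.0, 0.305, -0.952, -0.183], [0.0, 0.0, 0.0, 1.0]] 61.46649468693836 0.01726874597104381
[[320.4403178  145.66182772]
 [321.46889861 158.6041056 ]]
```

View pics/w1.png

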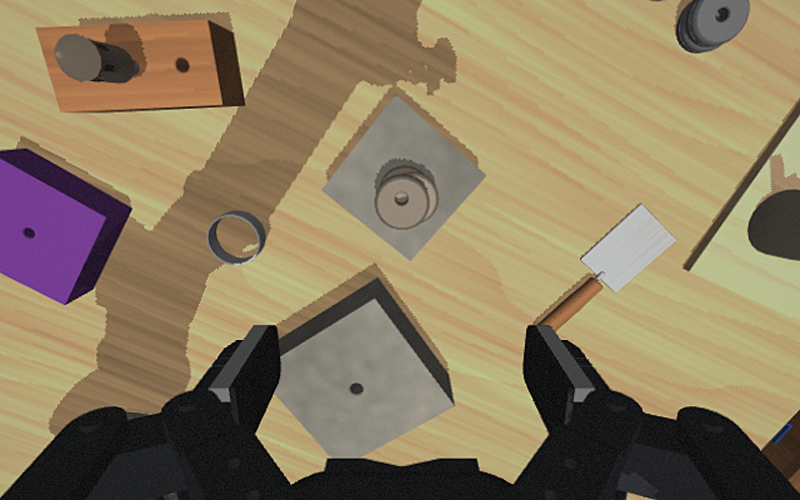

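The stack shows clearly: hole at (402,199), foot corners (397,96), (485,175), (411,260), (323,187), with the finial at upper left.

```bash
python3 - <<'E'
import pickle
from h import *
d=pickle.load(open('w1.pkl','rb'))
r=lambda x:np.round(np.array(x)*1000,1)
A=lambda p,z:atz(d,p[0]/1.25,p[1]/1.25,z)
c=np.array([A(p,.045) for p in [(397,96),(485,175),(411,260),(323,187)]]);print('foot',r(c.mean(0)),r(np.linalg.norm(c-np.roll(c,1,0),axis=1)))
print('hole',r(A((402,199),.087)),'disc',r(A((403,202),.087)))
save(d,'w1c.png',290,120,70,70,8)
h=A((181.5,65.5),.06); print('blockhole',r(h))
E
```

```text
foot [ 552.6 -141.7   45. ] [115.8 116.5 117.8 120.3]
hole [ 543.4 -143.9   87. ] disc [ 541.3 -146.    87. ]
blockhole [558.4  85.8  60. ]
```

View pics/w1c.png

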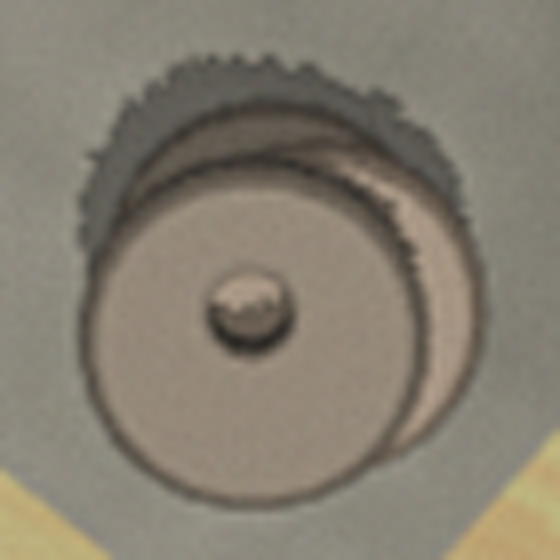

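carry_out(targets=[0, 0, 40, 0, 0, 0, 0, 45, 0, 0, 0, 0, 45, 0, 0, 0, 0, 45, 0, 0, 0, 0, 45, -10, 0, 0, 0, 35, -20, 0, 0, -4, 15, -30, 0, 0, 0, 0, -30, 0, 0, 0, 0, 0, 0])

```text
t: 2.85
eef_pos: [0.5355, 0.1242, 0.1974]
tool_rot: [0.0, 0.973, 0.229, -0.004]
contact_force: [0.1, -0.8, -0.9]
gripper_width: 0.997
grasp_force: 0.0
```

carry_out(targets=[0, 0, 0, -30, 0, 0, 0, 0, -30, 0, 0, 0, 0, -25, 0, 0, 0, 0, -20, 0, 0, 0, 0, -6, 0, 0, 0, 0, 0, 0, 0, 0, 0, 0, 0])

```text
t: 3.55
eef_pos: [0.5394, 0.126, 0.0918]
tool_rot: [0.0, 0.973, 0.229, 0.001]
contact_force: [0.1, 0.3, -0.1]
gripper_width: 0.995
grasp_force: 0.0
```

```bash
python3 - <<'E'
from h import *
import pickle
o=bot.get_obs(); print(o['t'],o['eef_pos'],o['q'],o['contact_force'])
d=cam('wrist'); pickle.dump(d,open('w2.pkl','wb')); save(d,'w2.png')
print(proj(d,[[.5373,.126,.146],[.5373,.126,.08]])*1.25)
E
```

```text
3.55 [0.53937188 0.12599623 0.09184143] [-0.03567734  0.42506207 -0.38433779  1.91977779  0.21114556  0.83344479
 -1.63965904] [ 0.13890967  0.34190091 -0.13801883]
[[399.21486002 353.01074161]
 [399.73100366 281.25458332]]
```

View pics/w2.png

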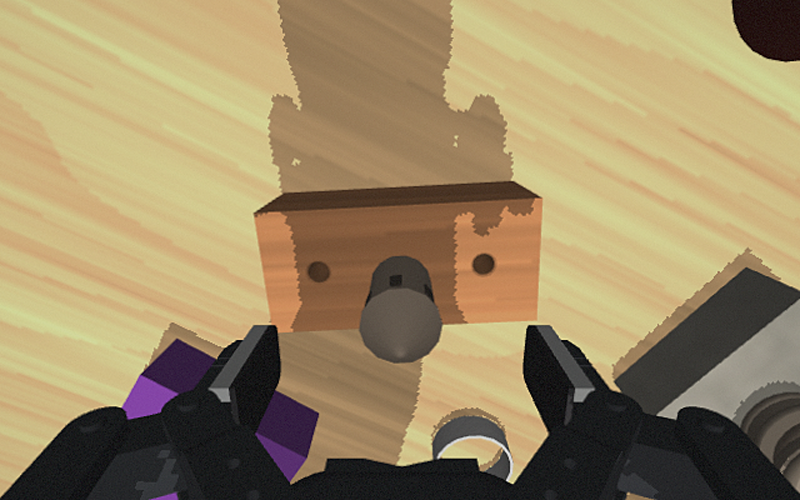

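carry_out(targets=[0, -2, 0, -5, 0, 0, 0, 0, 0, 0, 140, 0, 0, 0, 0, 200, 0, 0, 0, 0, 255, 0, 0, 0, 0, 255, 0, 0, 0, 0, 255, 0, 0, 0, 0, 255, 0, 0, 0, 0, 255, 0, 0, 0, 0, 255, 0, 0, 0, 0], newtons=50)

```text
t: 4.6
eef_pos: [0.5362, 0.1263, 0.0854]
tool_rot: [0.0, 0.973, 0.23, 0.0]
contact_force: [-0.1, 0.3, 2.3]
gripper_width: 0.301
grasp_force: 41.2
```

```bash
python3 -c "
from h import *
o=bot.get_obs();print(o)"
```

```text
{'t': 4.6, 'q': array([-0.0386285 ,  0.43045196, -0.38324521,  1.9298473 ,  0.21515388,
        0.82044472, -1.64473494]), 'joint_vel': array([ 1.07839117e-03, -1.77010578e-03, -6.64874784e-04,  5.84874775e-05,
        8.74559811e-04,  1.63845720e-03, -6.71550643e-04]), 'joint_torque': array([-1.61782312e-01, -4.87314856e+01, -3.58568899e+00, -2.17889804e+01,
       -8.88427114e-02, -7.44809455e-03,  2.65641856e-04]), 'eef_pos': array([0.5361522 , 0.12629782, 0.08543349]), 'tool_rot': array([3.69624545e-05, 9.73234084e-01, 2.29815980e-01, 1.79046999e-04]), 'contact_force': array([-0.06458434,  0.288767  ,  2.25525223]), 'torque': array([-0.09481006, -0.02988016,  0.0625482 ]), 'grasp_force': 41.19555397279328, 'gripper_width': 0.3006313518943474}
```

carry_out(targets=[255, 0, 0, 15, 0, 255, 0, 0, 25, 0, 255, 0, 0, 35, 0, 255, 0, -15, 30, 0, 255, 1, -40, 0, 0, 255, 1, -45, 0, 0, 255, 1, -45, 0, 0, 255, 1, -45, 0, 0, 255, 1, -40, 0, 0, 255, 1, -25, 0, 0, 255, 0.6, -14.6, -10, 0, 255, 0, 0, 0, 0, 255, 0, 0, 0, 0, 255, 0, 0, 0, 0])

```text
t: 6.0
eef_pos: [0.5428, -0.1409, 0.1804]
tool_rot: [-0.0, 0.973, 0.231, 0.0]
contact_force: [-0.1, 0.3, -0.6]
gripper_width: 0.003
grasp_force: 0.0
```

```bash
python3 - <<'E'
from h import *
import pickle
o=bot.get_obs(); print({k:o[k] for k in ['t','eef_pos','tool_rot','contact_force','torque','gripper_width','grasp_force']})
C={n:cam(n) for n in ['wrist','side','top']}; pickle.dump(C,open('hov.pkl','wb'))
p=o['eef_pos']; ims=[]
for n,d in C.items():
    uv=proj(d,[[*p[:2],p[2]-.0774],[.5439,-.1436,.087]]); print(n,uv)
    w=40 if n!='wrist' else 60
    x0,y0=[int(v-w) for v in uv.mean(0)]; y0=max(0,y0); print(x0,y0,w)
    im=np.array(d['frame'])[y0:y0+2*w,x0:x0+2*w][:,:,::-1]; print(im.shape)
    ims.append(cv2.resize(im,(390,390),interpolation=cv2.INTER_CUBIC))
cv2.imwrite('pics/hov.png',np.hstack(ims[:2]))
cv2.imwrite('pics/hovtop.png',ims[2])
E
```

```text
{'t': 6.0, 'eef_pos': array([ 0.54284519, -0.14088736,  0.18044778]), 'tool_rot': array([-4.74005090e-04,  9.72872914e-01,  2.31339678e-01,  1.49603681e-04]), 'contact_force': array([-0.10868727,  0.26818706, -0.58529501]), 'torque': array([ 0.00730373,  0.02628195, -0.02023644]), 'gripper_width': 0.002687407368792496, 'grasp_force': 0.0}
wrist [[321.3014367  191.94800954]
 [324.69770433 186.86388357]]
262 129 60
(120, 120, 3)
side [[350.60524457 167.54479296]
 [350.55933235 170.74961512]]
310 129 40
(80, 80, 3)
top [[381.82821893 198.50051821]
 [382.08006583 198.92166943]]
341 158 40
(80, 80, 3)
```

View pics/hov.png

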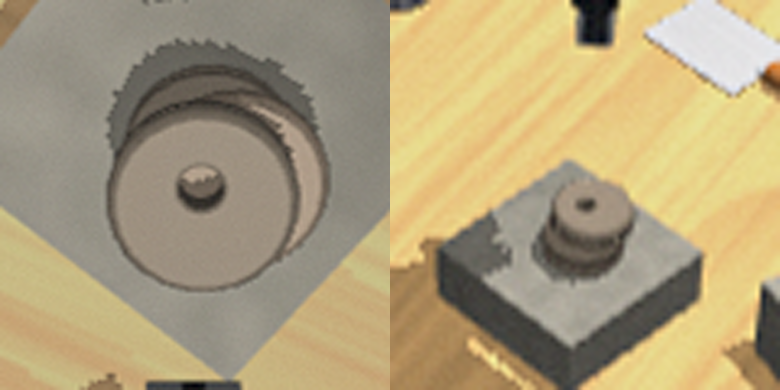

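The gripper is shut and empty (opening 0.003), with only the stack in view: the finial was lost. I need to find it.

```bash
python3 - <<'E'
from h import *
import pickle
C=pickle.load(open('hov.pkl','rb'))
a=np.array(C['side']['frame'])[100:300,220:420][:,:,::-1]; b=np.array(C['top']['frame'])[110:310,200:400][:,:,::-1]
cv2.imwrite('pics/find.png',np.hstack([cv2.resize(x,(400,400),interpolation=cv2.INTER_CUBIC) for x in (a,b)]))
E
```

```text
(no output)
```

View pics/find.png

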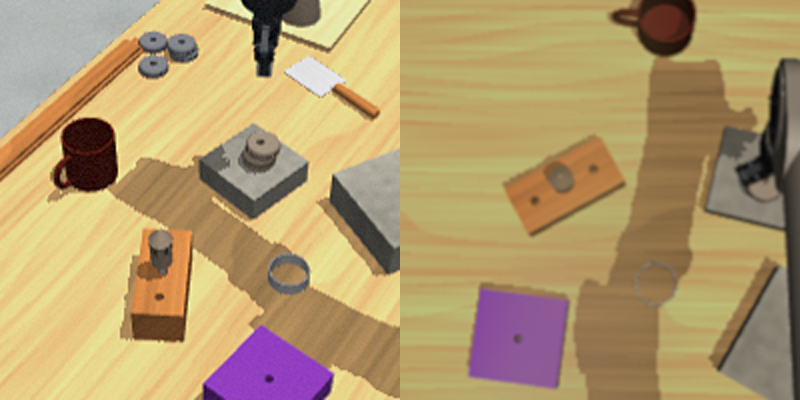

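The finial is still standing in its block, in place (left panel (160,255), right panel (560,178)). The pads seem to have been too high, and slid up off the roof cone. I'll check where the fingertips really are relative to the reported TCP.

```bash
python3 - <<'E'
from h import *
import pickle
C=pickle.load(open('hov.pkl','rb')); s=C['side']; t=C['top']
for z in (.17,.18,.19,.20,.21,.22,.23,.24): print(z,proj(s,[[.5428,-.1409,z]])[0].round(1),proj(t,[[.5428,-.1409,z]])[0].round(1))
# dark fingertip extents in side
f=np.array(s['frame']).astype(int).sum(2)
for v in range(120,146,2): 
    r=np.where(f[v,335:370]<170)[0]; print(v,(r.min()+335,r.max()+335) if len(r) else None,end=' ')
f=np.array(C['wrist']['frame']).astype(int).sum(2)
print()
for v in range(230,300,5):
    r=np.where(f[v,200:440]<120)[0]; print(v,(r.min()+200,r.max()+200,len(r)) if len(r) else None,end=' ')
w=C['wrist']; print([ (z,proj(w,[[.5428,-.1409,.1804+z]])[0].round(1)) for z in (0,.02,.04,.05)])
E
```

```text
0.17 [351.5 150.8] [385.2 195. ]
0.18 [351.7 148.2] [385.7 194.4]
0.19 [351.8 145.6] [386.2 193.8]
0.2 [352.  142.9] [386.8 193.2]
0.21 [352.1 140.2] [387.3 192.7]
0.22 [352.3 137.5] [387.9 192.1]
0.23 [352.4 134.8] [388.5 191.4]
0.24 [352.6 132. ] [389.  190.8]
120 (np.int64(347), np.int64(357)) 122 (np.int64(354), np.int64(357)) 124 (np.int64(347), np.int64(356)) 126 (np.int64(348), np.int64(356)) 128 (np.int64(347), np.int64(355)) 130 (np.int64(349), np.int64(355)) 132 (np.int64(350), np.int64(354)) 134 (np.int64(350), np.int64(354)) 136 (np.int64(349), np.int64(354)) 138 None 140 None 142 None 144 None 
230 None 235 None 240 None 245 None 250 (np.int64(318), np.int64(324), 7) 255 (np.int64(318), np.int64(324), 7) 260 (np.int64(293), np.int64(349), 31) 265 (np.int64(290), np.int64(352), 36) 270 (np.int64(289), np.int64(353), 37) 275 (np.int64(288), np.int64(353), 38) 280 (np.int64(287), np.int64(354), 38) 285 (np.int64(254), np.int64(355), 43) 290 (np.int64(246), np.int64(356), 56) 295 (np.int64(281), np.int64(361), 72) [(0, array([321.3, 229.7])), (0.02, array([321.3, 244.6])), (0.04, array([321.3, 263. ])), (0.05, array([321.3, 273.9]))]
```

carry_out(targets=[0, 0, 20, 0, 0, 0, -1, 42, 0, 0, 0, -1, 45, 0, 0, 0, -1, 45, 0, 0, 0, -1, 45, 0, 0, 0, -1, 40, 0, 0, 0, -0.5, 20, -20, 0, 0, 0, 10, -35, 0, 0, 0, 0, -35, 0, 0, 0, 0, -10, 0, 0, 0, 0, 0, 0, 0, 0, 0, 0, 0])

```text
t: 7.35
eef_pos: [0.5381, 0.1239, 0.0816]
tool_rot: [-0.0, 0.973, 0.23, 0.001]
contact_force: [0.0, -0.5, 1.6]
gripper_width: 1.002
grasp_force: 0.0
```

```bash
cat > st.py <<'E'
from h import *
o=bot.get_obs(); print(o['t'],(o['eef_pos']*1000).round(2),o['contact_force'].round(2),o['torque'].round(3),round(o['gripper_width'],3),round(o['grasp_force'],1))
E
python3 st.py
```

```text
7.35 [538.07 123.91  81.65] [ 0.   -0.49  1.59] [ 0.023 -0.007 -0.026] 1.002 0.0
```

carry_out(targets=[0, -0.8, 2, -12, 0, 0, 0, 0, -12, 0, 0, 0, 0, -10, 0, 0, 0, 0, -4, 0, 0, 0, 0, 0, 0, 0, 0, 0, 0, 0])

```text
t: 7.95
eef_pos: [0.5363, 0.1257, 0.0423]
tool_rot: [-0.0, 0.973, 0.23, -0.0]
contact_force: [1.6, 0.8, 0.2]
gripper_width: 1.001
grasp_force: 0.0
```

```bash
python3 st.py; python3 - <<'E'
from h import *
d=cam('wrist'); w=np.array(d['frame'])[150:400,130:510][:,:,::-1]; s=np.array(cam('side')['frame'])[150:280,250:370][:,:,::-1]
cv2.imwrite('pics/g.png',np.hstack([cv2.resize(w,(450,296)),cv2.resize(s,(273,296),interpolation=cv2.INTER_CUBIC)]))
E
```

```text
7.95 [536.33 125.71  42.29] [1.62 0.79 0.24] [0.    0.001 0.009] 1.001 0.0
```

View pics/g.png

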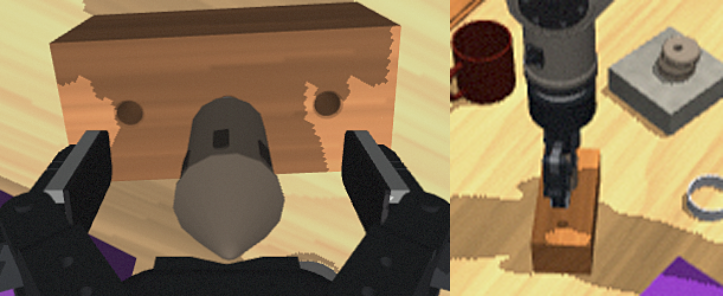

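TCP reads 0.042 with no contact, and the fingers now straddle the drum well, so the true tips sit about 44 mm above the reported TCP. Closing.

carry_out(targets=[255, 0.7, 0.3, -1, 0, 255, 0, 0, 0, 0, 255, 0, 0, 0, 0, 255, 0, 0, 0, 0, 255, 0, 0, 0, 0, 255, 0, 0, 0, 0, 255, 0, 0, 0, 0, 255, 0, 0, 0, 0], newtons=60)

```text
t: 8.85
eef_pos: [0.5371, 0.1261, 0.0415]
tool_rot: [0.0, 0.973, 0.23, 0.0]
contact_force: [-1.0, -0.1, 4.1]
gripper_width: 0.334
grasp_force: 58.9
```

```bash
python3 st.py
```

```text
8.85 [537.15 126.06  41.53] [-1.04 -0.08  4.05] [-0.139  0.236 -0.065] 0.334 58.9
```

carry_out(targets=[255, 0, 0, 8, 0, 255, 0, 0, 15, 0, 255, 0, 0, 25, 0, 255, 0, 0, 30, 0, 255, 0, 0, 25, 0, 255, 0, 0, 0, 0, 255, 0, 0, 0, 0])

```text
t: 9.55
eef_pos: [0.537, 0.126, 0.1451]
tool_rot: [0.0, 0.973, 0.23, 0.001]
contact_force: [-0.5, -1.1, -1.3]
gripper_width: 0.338
grasp_force: 59.4
```

```bash
python3 st.py
```

```text
9.55 [537.03 125.98 145.12] [-0.51 -1.13 -1.31] [-0.008  0.002  0.002] 0.338 59.4
```

carry_out(targets=[255, 0, -8, 0, 0, 255, 0.5, -18, 0, 0, 255, 1, -30, 0, 0, 255, 1, -40, 0, 0, 255, 1, -42, 0, 0, 255, 1, -42, 0, 0, 255, 1, -40, 0, 0, 255, 1, -27, 0, 0, 255, 0.4, -15, 0, 0, 255, 0, -7.6, -10, 0, 255, 0, 0, -5, 0, 255, 0, 0, 0, 0, 255, 0, 0, 0, 0, 255, 0, 0, 0, 0])

```text
t: 10.95
eef_pos: [0.5442, -0.1422, 0.1295]
tool_rot: [-0.0, 0.973, 0.231, 0.0]
contact_force: [-0.3, 0.1, -0.8]
gripper_width: 0.335
grasp_force: 59.4
```

```bash
python3 st.py; python3 - <<'E'
from h import *
import pickle
C={n:cam(n) for n in ['wrist','side']}; pickle.dump(C,open('hov2.pkl','wb'))
p=bot.get_obs()['eef_pos']
for n,d in C.items(): print(n,proj(d,[[*p[:2],p[2]-.0335],[*p[:2],p[2]+.0385],[.5439,-.1436,.087]]).round(1).tolist())
E
```

```text
10.95 [ 544.23 -142.18  129.48] [-0.32  0.09 -0.82] [0.013 0.    0.052] 0.335 59.4
wrist [[322.1, 210.8], [322.5, 262.1], [322.8, 207.3]]
side [[350.4, 168.7], [351.4, 150.7], [350.6, 170.7]]
```

carry_out(targets=[255, -0.3, -1.4, -1.2, 0, 255, 0, 0, -1.2, 0, 255, 0, 0, -1.2, 0, 255, 0, 0, -1.2, 0, 255, 0, 0, -1.2, 0, 255, 0, 0, -1.2, 0, 255, 0, 0, -1.2, 0, 255, 0, 0, -1.2, 0, 255, 0, 0, 0, 0])

```text
t: 11.95
eef_pos: [0.5436, -0.1449, 0.1196]
tool_rot: [-0.0, 0.973, 0.23, 0.0]
contact_force: [-0.2, 0.3, -1.0]
gripper_width: 0.336
grasp_force: 59.4
```

```bash
python3 st.py
```

```text
11.95 [ 543.61 -144.86  119.63] [-0.17  0.27 -1.02] [ 0.129 -0.     0.   ] 0.336 59.4
```

carry_out(targets=[255, 0.2, 1, -0.6, 0, 255, 0, 0, -1, 0, 255, 0, 0, -1, 0, 255, 0, 0, -1, 0, 255, 0, 0, 0, 0])

```text
t: 12.45
eef_pos: [0.5437, -0.1439, 0.1159]
tool_rot: [-0.0, 0.973, 0.23, -0.0]
contact_force: [0.3, -0.1, -1.1]
gripper_width: 0.335
grasp_force: 59.4
```

```bash
python3 st.py
```

```text
12.45 [ 543.7  -143.95  115.93] [ 0.34 -0.07 -1.11] [ 0.109 -0.061 -0.011] 0.335 59.4
```

carry_out(targets=[255, 0, 0, -1.2, 0, 255, 0, 0, -1.2, 0, 255, 0, 0, -1.2, 0, 255, 0, 0, -1.2, 0, 255, 0, 0, -1.2, 0, 255, 0, 0, 0, 0])

```text
t: 13.05
eef_pos: [0.5436, -0.1441, 0.1099]
tool_rot: [-0.0, 0.973, 0.23, -0.0]
contact_force: [0.5, 1.0, -1.6]
gripper_width: 0.338
grasp_force: 59.4
```

```bash
python3 st.py
```

```text
13.05 [ 543.64 -144.06  109.87] [ 0.54  1.03 -1.61] [ 0.119 -0.012 -0.062] 0.338 59.4
```

carry_out(targets=[255, 0, 0, -1, 0, 255, 0, 0, -1, 0, 255, 0, 0, -1, 0, 255, 0, 0, -0.6, 0, 255, 0, 0, 0, 0])

```text
t: 13.55
eef_pos: [0.5438, -0.1441, 0.1066]
tool_rot: [0.0, 0.973, 0.23, -0.0]
contact_force: [-0.5, 0.4, 1.3]
gripper_width: 0.337
grasp_force: 59.8
```

```bash
python3 st.py
```

```text
13.55 [ 543.75 -144.09  106.6 ] [-0.49  0.39  1.33] [0.134 0.15  0.053] 0.337 59.8
```

```bash
python3 - <<'E'
from h import *
import pickle
d=pickle.load(open('w1.pkl','rb'))
A=lambda p,z:(atz(d,290+p[0]/8-.44,120+p[1]/8-.44,z)*1000).round(1)
print('top c',A((252,332),.087),'top hole',A((252,312),.087))
print('mid c',A((318,305),.073)); print('mid edge',[A(p,.073).tolist() for p in [(483,310),(375,460),(462,220),(300,150)]])
print('bot edge',[A(p,.061).tolist() for p in [(250,103),(140,180),(200,118)]],A((270,265),.061))
E
```

```text
top c [ 541.2 -144.3   87. ] top hole [ 543.8 -143.    87. ]
mid c [ 546.8 -152.6   73. ]
mid edge [[557.2, -175.2, 73.0], [529.3, -171.3, 73.0], [567.8, -166.0, 73.0], [566.2, -139.7, 73.0]]
bot edge [[567.8, -130.6, 61.0], [549.9, -120.8, 61.0], [562.4, -124.9, 61.0]] [ 547.1 -144.4   61. ]
```

carry_out(targets=[255, 0.3, -1, -0.5, 0, 255, 0.3, -1, 0, 0, 255, 0.3, -1, 0, 0, 255, 0.3, -1, 0, 0, 255, 0, 0, 0, 0])

```text
t: 14.05
eef_pos: [0.5453, -0.1469, 0.1065]
tool_rot: [-0.001, 0.973, 0.23, 0.0]
contact_force: [-1.1, 3.1, 5.6]
gripper_width: 0.337
grasp_force: 60.1
```

```bash
python3 st.py
```

```text
14.05 [ 545.28 -146.86  106.54] [-1.06  3.12  5.62] [ 1.126  0.542 -0.037] 0.337 60.1
```

carry_out(targets=[255, 0.2, -1, 0, 0, 255, 0.2, -1, 0, 0, 255, 0.2, -1, 0, 0, 255, 0, 0, 0, 0])

```text
t: 14.45
eef_pos: [0.5462, -0.1505, 0.1065]
tool_rot: [-0.0, 0.973, 0.23, 0.001]
contact_force: [-0.4, 2.4, 4.5]
gripper_width: 0.339
grasp_force: 60.0
```

```bash
python3 st.py
```

```text
14.45 [ 546.22 -150.53  106.47] [-0.38  2.36  4.53] [ 1.029  0.209 -0.023] 0.339 60.0
```

carry_out(targets=[255, 0, -1, 0, 0, 255, 0, -1, 0, 0, 255, 0, -1, 0, 0, 255, 0, -0.8, 0, 0, 255, 0, 0, 0, 0])

```text
t: 14.95
eef_pos: [0.545, -0.1558, 0.1055]
tool_rot: [0.0, 0.973, 0.229, -0.001]
contact_force: [0.1, -0.3, -0.6]
gripper_width: 0.333
grasp_force: 59.5
```

```bash
python3 st.py
```

```text
14.95 [ 545.01 -155.83  105.48] [ 0.11 -0.31 -0.59] [ 0.13  -0.098  0.029] 0.333 59.5
```

It dropped into the middle hole: no contact force left and z is lower. Descending.

carry_out(targets=[255, 0, 0, -1, 0, 255, 0, 0, -1, 0, 255, 0, 0, -1, 0, 255, 0, 0, 0, 0])

```text
t: 15.35
eef_pos: [0.5452, -0.1554, 0.1026]
tool_rot: [0.0, 0.973, 0.23, -0.0]
contact_force: [0.6, -1.4, -1.0]
gripper_width: 0.334
grasp_force: 59.5
```

```bash
python3 st.py
```

```text
15.35 [ 545.17 -155.4   102.64] [ 0.57 -1.35 -1.03] [-0.291  0.003 -0.006] 0.334 59.5
```

carry_out(targets=[255, 0, 0, -1.2, 0, 255, 0, 0, -1.2, 0, 255, 0, 0, -1.2, 0, 255, 0, 0, -1.2, 0, 255, 0, 0, -1.2, 0, 255, 0, 0, -1, 0, 255, 0, 0, -1, 0, 255, 0, 0, -0.5, 0, 255, 0, 0, 0, 0])

```text
t: 16.25
eef_pos: [0.5456, -0.1548, 0.0946]
tool_rot: [0.0, 0.973, 0.23, 0.0]
contact_force: [-0.9, -1.8, 1.0]
gripper_width: 0.336
grasp_force: 59.5
```

```bash
python3 st.py
```

```text
16.25 [ 545.62 -154.76   94.59] [-0.88 -1.78  0.96] [-0.446  0.225 -0.01 ] 0.336 59.5
```

carry_out(targets=[255, 0.3, 1, -0.5, 0, 255, 0.3, 1, 0, 0, 255, 0.3, 1, 0, 0, 255, 0.3, 1, 0, 0, 255, 0.3, 1, 0, 0, 255, 0, 0, 0, 0])

```text
t: 16.85
eef_pos: [0.5471, -0.1487, 0.0936]
tool_rot: [-0.001, 0.973, 0.23, 0.0]
contact_force: [0.2, -0.8, -0.3]
gripper_width: 0.337
grasp_force: 59.6
```

```bash
python3 st.py
```

```text
16.85 [ 547.12 -148.67   93.63] [ 0.25 -0.82 -0.34] [-0.226 -0.025  0.031] 0.337 59.6
```

carry_out(targets=[255, 0, 0, -1, 0, 255, 0, 0, -1, 0, 255, 0, 0, -1, 0, 255, 0, 0, 0, 0])

```text
t: 17.25
eef_pos: [0.5473, -0.1492, 0.0908]
tool_rot: [-0.0, 0.973, 0.23, 0.0]
contact_force: [0.4, -0.1, -1.3]
gripper_width: 0.337
grasp_force: 59.4
```

```bash
python3 st.py
```

```text
17.25 [ 547.26 -149.17   90.76] [ 0.45 -0.08 -1.28] [ 0.25  -0.163 -0.001] 0.337 59.4
```

carry_out(targets=[255, 0, 0, -1.2, 0, 255, 0, 0, -1.2, 0, 255, 0, 0, -1.2, 0, 255, 0, 0, -1.2, 0, 255, 0, 0, -1.2, 0, 255, 0, 0, -1.2, 0, 255, 0, 0, -1.2, 0, 255, 0, 0, -1, 0, 255, 0, 0, 0, 0, 255, 0.5, 1.2, 0, 0, 255, 0.5, 1.2, 0, 0, 255, 0.5, 1.2, 0, 0, 255, 0.5, 1.2, 0, 0, 255, 0.5, 1.2, 0, 0, 255, 0.5, 1.2, 0, 0, 255, 0.5, 1.2, 0, 0, 255, 0.5, 1.2, 0, 0, 255, 0, 0, 0, 0])

```text
t: 19.05
eef_pos: [0.5511, -0.1397, 0.0815]
tool_rot: [-0.0, 0.973, 0.23, -0.0]
contact_force: [-0.5, -1.0, -0.8]
gripper_width: 0.338
grasp_force: 59.5
```

```bash
python3 st.py
```

```text
19.05 [ 551.09 -139.71   81.55] [-0.51 -0.97 -0.83] [-0.025  0.097  0.039] 0.338 59.5
```

Now I'll probe down to the foot (contact expected at about 78.6).

carry_out(targets=[255, 0.5, 0, -1, 0, 255, 0, 0, -1, 0, 255, 0, 0, -1, 0, 255, 0, 0, -0.6, 0, 255, 0, 0, 0, 0])

```text
t: 19.55
eef_pos: [0.5515, -0.1402, 0.0779]
tool_rot: [-0.0, 0.973, 0.23, -0.0]
contact_force: [-1.2, -0.8, -1.4]
gripper_width: 0.337
grasp_force: 59.5
```

```bash
python3 st.py
```

```text
19.55 [ 551.52 -140.16   77.87] [-1.2  -0.78 -1.43] [0.04  0.105 0.029] 0.337 59.5
```

carry_out(targets=[255, 0, 0, -0.8, 0, 255, 0, 0, -0.8, 0, 255, 0, 0, -0.8, 0, 255, 0, 0, -0.6, 0, 255, 0, 0, 0, 0])

```text
t: 20.05
eef_pos: [0.5517, -0.1403, 0.075]
tool_rot: [0.0, 0.973, 0.23, 0.0]
contact_force: [0.1, 0.4, -0.6]
gripper_width: 0.339
grasp_force: 59.5
```

```bash
python3 st.py
```

```text
20.05 [ 551.66 -140.29   74.98] [ 0.06  0.37 -0.63] [-0.091  0.12  -0.013] 0.339 59.5
```

In the socket. Continuing down gently, watching the forces.

carry_out(targets=[255, 0, 0, -1.2, 0, 255, 0, 0, -1.2, 0, 255, 0, 0, -1.2, 0, 255, 0, 0, -1.2, 0, 255, 0, 0, -1.2, 0, 255, 0, 0, -1.2, 0, 255, 0, 0, -1.2, 0, 255, 0, 0, -1.2, 0, 255, 0, 0, 0, 0])

```text
t: 20.95
eef_pos: [0.5516, -0.1403, 0.0652]
tool_rot: [0.0, 0.973, 0.23, 0.0]
contact_force: [-0.2, -1.9, -2.4]
gripper_width: 0.337
grasp_force: 59.5
```

```bash
python3 st.py
```

```text
20.95 [ 551.63 -140.27   65.21] [-0.16 -1.91 -2.41] [-0.163 -0.195  0.048] 0.337 59.5
```

carry_out(targets=[255, 0, 0, -1.2, 0, 255, 0, 0, -1.2, 0, 255, 0, 0, -1.2, 0, 255, 0, 0, -1.2, 0, 255, 0, 0, -1.2, 0, 255, 0, 0, -1.2, 0, 255, 0, 0, -1.2, 0, 255, 0, 0, -1.2, 0, 255, 0, 0, -1.2, 0, 255, 0, 0, -1.2, 0, 255, 0, 0, -1.2, 0, 255, 0, 0, 0, 0])

```text
t: 22.15
eef_pos: [0.5516, -0.1402, 0.052]
tool_rot: [-0.0, 0.973, 0.23, 0.0]
contact_force: [1.5, -1.6, -1.7]
gripper_width: 0.337
grasp_force: 59.5
```

```bash
python3 st.py
```

```text
22.15 [ 551.6  -140.21   52.  ] [ 1.48 -1.56 -1.73] [-0.316 -0.355  0.04 ] 0.337 59.5
```

carry_out(targets=[255, 0, 0, -1, 0, 255, 0, 0, -1, 0, 255, 0, 0, -1, 0, 255, 0, 0, -1, 0, 255, 0, 0, 0, 0])

```text
t: 22.65
eef_pos: [0.5517, -0.1402, 0.0486]
tool_rot: [0.0, 0.973, 0.23, 0.0]
contact_force: [-1.2, -1.3, 4.7]
gripper_width: 0.332
grasp_force: 60.3
```

```bash
python3 st.py
```

```text
22.65 [ 551.67 -140.19   48.6 ] [-1.25 -1.28  4.72] [-0.133  0.104 -0.037] 0.332 60.3
```

Shoulder contact at the expected height. I'll press to seat it, then unload and look with code before releasing.

carry_out(targets=[255, 0, 0, -0.8, 0, 255, 0, 0, -0.8, 0, 255, 0, 0, 0, 0, 255, 0, 0, 0, 0])

```text
t: 23.05
eef_pos: [0.5518, -0.1402, 0.0485]
tool_rot: [0.0, 0.973, 0.23, 0.0]
contact_force: [-5.9, -0.2, 18.6]
gripper_width: 0.332
grasp_force: 61.5
```

```bash
python3 st.py
```

```text
23.05 [ 551.84 -140.23   48.52] [-5.86 -0.15 18.57] [0.085 1.224 0.022] 0.332 61.5
```

carry_out(targets=[255, -0.3, 0, 0.8, 0, 255, 0, 0, 0.8, 0, 255, 0, 0, 0, 0, 255, 0, 0, 0, 0])

```text
t: 23.45
eef_pos: [0.5516, -0.1402, 0.0486]
tool_rot: [0.0, 0.973, 0.23, 0.0]
contact_force: [-0.1, 0.1, 7.0]
gripper_width: 0.336
grasp_force: 59.6
```

```bash
python3 st.py
```

```text
23.45 [ 551.64 -140.18   48.6 ] [-0.07  0.13  6.96] [-0.127  0.084  0.059] 0.336 59.6
```

carry_out(targets=[150, 0, 0, 0, 0, 120, 0, 0, 0, 0, 60, 0, 0, 0, 0, 0, 0, 0, 0, 0, 0, 0, 0, 0, 0, 0, 0, 0, 0, 0, 0, 0, 0, 0, 0])

```text
t: 24.15
eef_pos: [0.5512, -0.1402, 0.0482]
tool_rot: [-0.0, 0.973, 0.23, -0.0]
contact_force: [-0.9, -0.4, 1.0]
gripper_width: 1.002
grasp_force: 0.0
```

```bash
python3 st.py
```

```text
24.15 [ 551.24 -140.2    48.18] [-0.91 -0.38  1.04] [0.023 0.011 0.018] 1.002 0.0
```

carry_out(targets=[0, 0, 0, 10, 0, 0, 0, 0, 25, 0, 0, 0, 0, 40, 0, 0, 0, 0, 45, 0, 0, 0, 0, 45, 0, 0, 0, 0, 45, 0, 0, 0, 0, 0, 0, 0, 0, 0, 0, 0])

```text
t: 24.95
eef_pos: [0.5519, -0.1402, 0.2601]
tool_rot: [0.001, 0.973, 0.23, 0.002]
contact_force: [-0.4, 0.3, -0.9]
gripper_width: 1.001
grasp_force: 0.0
```

```bash
python3 st.py; python3 - <<'E'
from h import *
import pickle
C={n:cam(n) for n in ['wrist','side']}; pickle.dump(C,open('fin.pkl','wb'))
H=pickle.load(open('w1.pkl','rb'))
S=(.5517,-.1402)
for n,d in C.items():
    base=proj(d,[[*S,.087],[*S,.153],[*S,.045]]); print(n,base.round(1).tolist())
    save(d,'fin_'+n+'.png',int(base[0,0])-45,max(0,int(base[0,1])-50),90,90,6)
    # ascii luminance/colour map around finial
    x,y=base[1].round().astype(int); f=np.array(d['frame']).astype(int)
    for v in range(max(0,y-8),y+50,2): print(v,''.join('%x'%min(15,(f[v,u].sum()//48)) for u in range(x-40,x+40)))
E
```

```text
24.95 [ 551.93 -140.24  260.1 ] [-0.44  0.35 -0.95] [-0.004  0.018 -0.038] 1.001 0.0
wrist [[320.7, 167.0], [320.8, 182.8], [320.6, 159.5]]
175 88888888888888886578888655555555555566556655656566665655688875688777777777777877
177 88888888888888887568888555555655556565556566666655665555678756788777777777778778
179 88888888888888888656887556665565656656666665666666665565688657888877777777778787
181 88888888888888888865688655556656666656777666656666666555786578888888877777777788
183 88888888888888888887568865565665666666889766666666666566666788888888888888887877
185 88888888888888888888865675555565666666677666666656656566568888888888888888888877
187 88888888888888888888887656555555566566666666666666566667888888888888888888888888
189 8888888888888888888888888765555566656566666666655555678888888888888888888888889a
191 aa9888888888888888888888888876655555666565656555668888888888888888888888888889aa
193 aaaa988888888888888888888888888887666555566666788888888888888888888888888889a999
195 aaaaaa99888888888888888888888888888889999988888888888888888888888888888889aaaaaa
197 aaaaaaa9a988888888888
[... 3323 characters left out ...]
44446cbbbbbbcbbbcbbb
188 778777aca763333334333479aaaaa99a999aaaaaa9a999999aaaa986445444447cccbbcbbbccc469
190 8877778a777643333333343369aaa9999aaaaaaaaaaaaa99aa986444444444459cbbccbbbccca334
192 7777888cc9a887633334433334369aaaaaaaaaaaaaaaaaaa96344444444446acccbccbbbcbbb8333
194 777889cccccca7787533344334333479aaaaaa9999aaa96444444444446accccccbbbbcbbbbb7333
196 88877ccccccbccca888643444443333468aaa99999974444444444469bccbbcccbbcccbbbbcc4343
198 888888bbcccbccccc99776544444333443379aa986344444444457acccbbcbcccbbbbbbbcaba3333
200 878888887abccccbbbbb9778753334344443346444444444446acccccbccccbbbbbbb9a777773333
202 888888887787aabbbbbbccc7887643344444435444444446accbbcccccccccccbbbbbb9787776433
```

```bash
python3 -c "
from station import bot
print(bot.hand_in())"
```

```text
the job is handed in; nothing more can be done
None
```

The finial is home in the foot through all three discs, upright to within about 1–2° by camera and seated on the top disc; the arm has let go and the job is handed in at about 25 s, after a first grip slipped off the roof and left the finial standing in its block.

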